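Load the glass dryer and start it

TASK

Put the tub that was left on the glass dryer's deck back on the wooden tray, and stand every glass from the tray on the deck, mouth down as it is and wholly on the deck, no two touching; the glasses are thin, so squeeze them with no more than about 35 N from each side and set them down softly. Once all are loaded, slide the white cover fully open, press the start button right down, and slide the cover fully home again. Leave the other things where they are.

Things in the scene. Friction and masses are not known exactly. Their poses are not given: they have to be found in the camera images.
- dryer: Glass dryer, fixed: low aluminium box, flat top 70 mm high. Origin: on the table below the deck's centre. The deck is the slotted part of the top, 300 (x) by 250 mm (y), centred on the origin, no rim. The top goes on to local y -260 mm as the control panel: start button at local (-75, -192) mm, and two steel cover rails along x at y -151 and -233 mm, 6 mm thick, 32 mm high above the top.
- deck (a point): Centre of the deck's upper face, 70 mm above the table; axes as the dryer's, z up.
- cover (a joint): Sliding white dust cover over the start button, an 86 (x) by 74 mm (y) plate 30 to 34 mm above the panel with an upright grip fin in its middle: 0 m = home (button covered), grows as it slides along the dryer's +x, to 0.10 m = fully open. Stays where it is left; takes about 1.5 N to slide. Starts 0 to 12 mm open.
- cover_grip (a point): Centre of the top of the cover's grip fin, 64 mm above the panel (134 mm above the table). The fin is 14 mm thick along the dryer's x, 34 mm wide along its y and stands 30 mm above the plate.
- start (a joint): Start button, round, 28 mm across, pressed straight down: 0 m = up, 0.006 m = fully down (about 5 N); springs back when let go. Bare once the cover is slid open.
- start_top (a point): Centre of the button's upper face; moves down with it. It lies 22 mm above the panel when up.
- tray: Flat wooden serving tray, fixed: a 260 (x) by 300 mm (y) board, its top 6 mm above the table, no raised rim. Origin: centre of its underside on the table.
- tub: Low round tub of chocolate pearls with a white lid, 54 mm across (lid 56 mm, from 46 mm up), 56 mm tall, 0.12 kg, standing on the dryer's deck at the start. Origin: centre of its underside.
- glass1: Thin clear plastic glass, mouth down, black foot disc on top; may be absent. All alike. 108 mm tall: mouth 66 mm across, narrowing to 42 mm at 52 mm height, straight from there up, the foot disc (top 8 mm) as wide. About 0.07 kg. Origin: centre of the mouth (underside), z up. Cracks if finger forces on it total over 100 N (50 N a side) or it is pressed or dropped on the dryer with over 40 N.
- glass2: Thin clear plastic glass, mouth down, black foot disc on top; may be absent. All alike. 108 mm tall: mouth 66 mm across, narrowing to 42 mm at 52 mm height, straight from there up, the foot disc (top 8 mm) as wide. About 0.07 kg. Origin: centre of the mouth (underside), z up. Cracks if finger forces on it total over 100 N (50 N a side) or it is pressed or dropped on the dryer with over 40 N.
- glass3: Thin clear plastic glass, mouth down, black foot disc on top; may be absent. All alike. 108 mm tall: mouth 66 mm across, narrowing to 42 mm at 52 mm height, straight from there up, the foot disc (top 8 mm) as wide. About 0.07 kg. Origin: centre of the mouth (underside), z up. Cracks if finger forces on it total over 100 N (50 N a side) or it is pressed or dropped on the dryer with over 40 N.
- glass4: Thin clear plastic glass, mouth down, black foot disc on top; may be absent. All alike. 108 mm tall: mouth 66 mm across, narrowing to 42 mm at 52 mm height, straight from there up, the foot disc (top 8 mm) as wide. About 0.07 kg. Origin: centre of the mouth (underside), z up. Cracks if finger forces on it total over 100 N (50 N a side) or it is pressed or dropped on the dryer with over 40 N.
- glass5: Thin clear plastic glass, mouth down, black foot disc on top; may be absent. All alike. 108 mm tall: mouth 66 mm across, narrowing to 42 mm at 52 mm height, straight from there up, the foot disc (top 8 mm) as wide. About 0.07 kg. Origin: centre of the mouth (underside), z up. Cracks if finger forces on it total over 100 N (50 N a side) or it is pressed or dropped on the dryer with over 40 N.
- mill: dark wooden pepper mill with a steel cap, 42 mm across, 85 mm tall, standing on the tray among the glasses; origin: centre of its underside. A bystander.
- bowl: steel bowl, 150 mm across, 70 mm tall, on the table beyond the tray and dryer; origin: centre of its underside. A bystander.
- oil: green glass bottle, 60 mm across, 170 mm tall, on the table beyond the dryer; origin: centre of its underside. A bystander.
- salt: white ceramic jar with a steel lid, 64 mm across, 80 mm tall, on the table beyond the tray; origin: centre of its underside. A bystander.

How it is judged:
On the way, in this order (a step that is already met when the one before it is completed fails the run):
1. the tub stands on the tray and every glass stands mouth down on the deck, none touching (x of glass1 in the frame of deck between -0.123 and 0.123 m and y of glass1 in the frame of deck between -0.103 and 0.103 m and z of glass1 in the frame of deck between -0.004 and 0.004 m and angle between each of glass1, glass2, glass3, glass4, glass5, tub's own z axis and vertical below 0.1 rad and x of glass2 in the frame of deck between -0.123 and 0.123 m and y of glass2 in the frame of deck between -0.103 and 0.103 m and z of glass2 in the frame of deck between -0.004 and 0.004 m and x of glass3 in the frame of deck between -0.123 and 0.123 m and y of glass3 in the frame of deck between -0.103 and 0.103 m and z of glass3 in the frame of deck between -0.004 and 0.004 m and x of glass4 in the frame of deck between -0.123 and 0.123 m and y of glass4 in the frame of deck between -0.103 and 0.103 m and z of glass4 in the frame of deck between -0.004 and 0.004 m and x of glass5 in the frame of deck between -0.123 and 0.123 m and y of glass5 in the frame of deck between -0.103 and 0.103 m and z of glass5 in the frame of deck between -0.004 and 0.004 m and horizontal distance between each of glass2, glass3, glass4, glass5 and glass1 above 0.067 m and horizontal distance between each of glass3, glass4, glass5 and glass2 above 0.067 m and horizontal distance between each of glass4, glass5 and glass3 above 0.067 m and horizontal distance between glass5 and glass4 above 0.067 m and x of tub in the frame of tray between -0.103 and 0.103 m and y of tub in the frame of tray between -0.123 and 0.123 m and z of tub in the frame of tray between 0.001 and 0.011 m), for 0.2 s.
2. the cover is slid open (value of joint cover above 0.08 m), for 0.1 s.
3. the button is pressed down with the cover open (value of joint start above 0.0045 m and value of joint cover above 0.07 m), for 0.05 s.
4. the cover is slid home (value of joint cover below 0.006 m), for 0.2 s.
At the end, for the whole second after the job is handed in: Every glass upright, mouth down, at rest on the deck, its centre within 123 mm of the deck centre along x and 103 mm along y, centres over 67 mm apart; tub upright, at rest, wholly on the tray; cover home (under 6 mm open), button up (all of step 1 and linear speed of each of glass1, glass2, glass3, glass4, glass5, tub below 0.02 m/s and value of joint cover below 0.006 m and value of joint start below 0.002 m); the robot touches nothing.
It fails at once if a glass is squeezed with over 100 N in all (both sides added) (contact force between the fingers and glass1 above 100 N or contact force between the fingers and glass2 above 100 N or contact force between the fingers and glass3 above 100 N or contact force between the fingers and glass4 above 100 N or contact force between the fingers and glass5 above 100 N).
It fails at once if a glass is pressed or dropped on the dryer with over 40 N (contact force between any of glass1, glass2, glass3, glass4, glass5 and dryer above 40 N).
It fails at once if a bystander is moved more than 40 mm (distance of any of mill, bowl, oil, salt from where it was at the start of the episode above 0.04 m).
Of glass1, glass2, glass3, glass4, glass5 only 3 to 5 are there at a start; the rules pass over those that are not, and their reading is None.
At some moment in a run one of glass1, glass2, glass3, glass4, glass5 may be knocked a few centimetres aside while the robot is not near it.
It also fails if it takes over 210 s, if anything falls off the work surface, if the arm or the gripper's body presses on something with over 40 N, if the wrist force passes 120 N, or if a joint passes its speed limit or range.

ROBOT

A 6-joint arm with a two-finger parallel gripper is mounted at the origin on the work surface. World frame = base frame: x ahead of the robot, y to its left, z up, the work surface at z = 0. Lengths are in m, angles in rad, forces in N, time in s.
With the tool pointing down it reaches from about 0.35 to 0.85 m from the base axis. Payload 8.1 kg.
Tool frame: the origin (TCP) lies midway between the tips of the shut fingers; the grasp point (between the pads) lies 19 mm behind it (robot.grip_point_offset is the distance from the TCP to the grasp point, in m); z points along the fingers, y is the line along which they close (so a half turn about z gives the same grasp; the last joint's range is limited). The gripper opens to 93 mm and grips with 3 to 60 N. Pads are 15 mm wide; open, the fingers measure 128 mm over their backs; the gripper's body (75 mm by 188 mm) begins 65 mm behind the grasp point.
Start: joints at [-1.251, 0.13, 1.488, -0, 1.523, -0.085], TCP at [0.236, -0.552, 0.219] pointing down, gripper open.
Joint ranges: [-2.96, 2.96], [-0.89, 2.26], [0.02, 2.5], [-1.34, 4.48], [0, 2.73], [-2.66, 2.66]. Speed limits (rad/s): [2.39, 2.39, 2.79, 3.14, 3.14, 3.14].

INTERFACE

Orientations are given as a rotation vector (axis times angle).
In Python, from plant import robot, read_camera, job gives the robot as it stands.
- The arm moves only by the shell command python3 -m inch 'ROWS' [FORCE]. ROWS is JSON, one flat list of numbers, 5 for each row, row after row: the shift along the world's x, y, z in mm, then the turn about the world's z in degrees, then the opening in per cent of the stroke, from 0 (shut) to 100 (fully open). In form: [dx, dy, dz, yaw, hand, dx, dy, dz, yaw, hand, ...]. A call has 1 to 10 rows; each row is the pose to reach, as a shift and turn from the pose commanded when the call began; what a row does not reach only later rows make up. A row lasts 1/12 s, in which the tool goes at most 41.7 mm and 7.16 degrees, less where a joint would pass 70% of its speed; a pose out of reach is approached as far as the arm can. A call with a gripper value outside its range is refused whole. The fingers move at their own pace and stop on an object; FORCE is the grip in N (left out, the last holds). Time passes only in rows, so rows that repeat a pose let the fingers close. It gives the time, the measured TCP pose, the force, the opening and the grip force at its end, in the units of the state.
- robot.read_state(): the state, without advancing time (a new reading comes with each control period).
- read_camera(name): name is "scene" or "side" or "wrist"; returns a dict with "image" (400x640x3 uint8, blue, green, red), "K" (3x3 intrinsics, pixels), "D" ([k1, k2, p1, p2, k3] as OpenCV has them; the pictures are not rectified), "extrinsics" (4x4, takes a point from world to camera coordinates); the wrist camera has in their place "mount" (4x4, takes a point from camera to tool coordinates, whose origin is the TCP and whose axes are the flange's). Camera axes: x right, y down, z forward; pixel columns grow to the right and rows downward; lengths in m; the calibration is good to about 2 mm. A picture is of the moment at which its call begins: read the wrist's pose just before it. There is no depth.
- job.close_job(): hands the job in; it is judged then, once.
The state is a dict: "t": time; "q": joint angles; "dq": joint speeds; "joint_torque": joint torques, N m; "tool_pos": TCP position; "orientation": TCP orientation; "force": force on the tool from outside, world axes, zero at the start; "wrist_torque": the same for the moment, N m; "opening": finger opening in m; "gripper_force": force on a finger pad.
Only numpy, scipy, OpenCV 4.12 (cv2) and the standard library are available. Lean on these libraries where they do the work, as an engineer would, in place of code of your own. Each camera call takes 0.05 s, during which the arm holds its last target. There are 200 camera calls.

## Working session

There is one attempt and no reset: what is moved stays moved. The work goes in short steps, Python scripts to look and compute and a shell command to move; the robot and the scene stay as the last step left them, time stands still between calls to the robot, and variables do not carry over. Pictures are saved under pics/ and viewed, at most 14 in all, crops included, and the job is handed in when it is done.

```bash
ls; mkdir -p pics; cat > h.py <<'E'
import numpy as np, cv2
from plant import robot, read_camera, job
def snap(n,f):
    s=robot.read_state(); c=read_camera(n); cv2.imwrite('pics/'+f,c['image']); 
    if 'extrinsics' in c: E=np.array(c['extrinsics'])
    else:
        T=np.eye(4);T[:3,:3]=cv2.Rodrigues(np.array(s['orientation'],float))[0];T[:3,3]=s['tool_pos']
        E=np.linalg.inv(T@np.array(c['mount']))
    np.savez('pics/'+f+'.npz',K=c['K'],D=c['D'],E=E); return c
def load(f):
    d=np.load('pics/'+f+'.npz'); return d['K'],d['D'],d['E']
def ray(f,px,z):
    K,D,E=load(f); p=cv2.undistortPoints(np.array(px,float).reshape(-1,1,2),K,D)[:,0]
    R,t=E[:3,:3],E[:3,3]; o=-R.T@t; d=np.c_[p,np.ones(len(p))]@R
    return (o+d*((np.broadcast_to(z,len(p))-o[2])/d[:,2])[:,None])
def proj(f,P):
    K,D,E=load(f); return cv2.projectPoints(np.array(P,float).reshape(-1,3),cv2.Rodrigues(E[:3,:3])[0],E[:3,3],K,D)[0][:,0]
E
python3 - <<'E'
from h import *
for n in('scene','side','wrist'): snap(n,n+'0.png')
print(robot.read_state()); 
for n in('scene','side','wrist'):
    K,D,E=load(n+'0.png'); print(n,-E[:3,:3].T@E[:3,3],K[0,0])
E
```

```text
pics
{'t': 0.15, 'q': array([-1.25142336e+00,  1.30982038e-01,  1.48900614e+00, -1.97542306e-05,
        1.52304193e+00, -8.54181623e-02]), 'dq': array([ 0.00036566, -0.00167955, -0.00275467, -0.00179022,  0.00126615,
        0.00099168]), 'joint_torque': array([ 5.55771803e-04, -5.60477328e+01, -4.92333341e+01,  7.68602849e-02,
        3.06836958e-02, -9.17645548e-05]), 'tool_pos': array([ 0.23615975, -0.55108601,  0.21784444]), 'orientation': array([-3.07606941e+00, -6.31227132e-01,  2.94175528e-04]), 'force': array([ 0.06294714, -0.22181667, -1.23125021]), 'wrist_torque': array([-0.02878773, -0.03289584, -0.00886637]), 'gripper_force': 0.0, 'opening': 0.09277467413115974}
scene [0.85596577 0.528099   0.74767689] 364.0055425801917
side [0.20199429 1.19016569 0.92686902] 501.9628617930519
wrist [ 0.30697802 -0.51968695  0.38300872] 357.66961561992247
```

View pics/scene0.png

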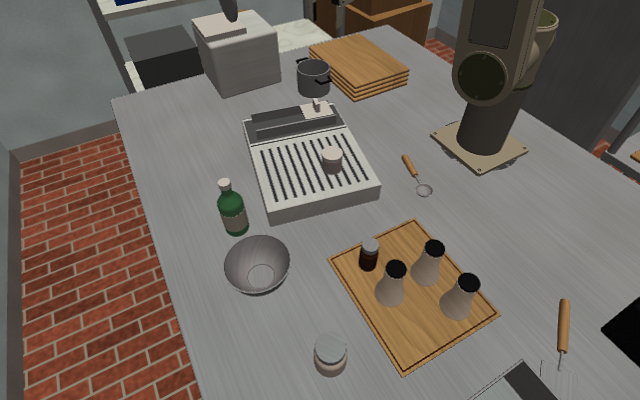

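View pics/side0.png

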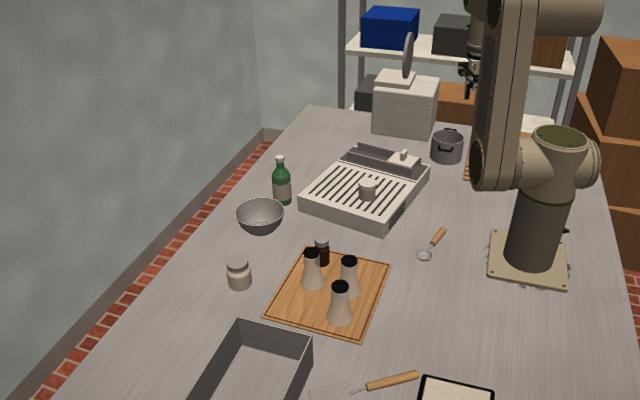

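The scene shows 3 glasses with black feet near (397,268), (434,247) and (469,282). The mill is at (369,246), the tub on the deck at (331,155), and the dryer's front edge runs from (274,210) to (379,187). In the side view the feet are at (312,254), (349,263) and (340,287), and the tub is at (367,184).

```bash
python3 - <<'E'
from h import *
a=cv2.imread('pics/scene0.png')[90:225,235:390]; b=cv2.imread('pics/side0.png')[140:236,290:440]
a=cv2.resize(a,None,fx=3.8,fy=3.8,interpolation=cv2.INTER_CUBIC)
cv2.imwrite('pics/cropd.png',a)
a=cv2.imread('pics/scene0.png')[210:380,320:505]
cv2.imwrite('pics/cropt.png',cv2.resize(a,None,fx=3.5,fy=3.5,interpolation=cv2.INTER_CUBIC))
def blobs(f,seeds):
    g=cv2.imread('pics/'+f).max(2); out=[]
    for s in seeds:
        m=(g<45).astype(np.uint8); n,l,st,c=cv2.connectedComponentsWithStats(m)
        k=l[s[1],s[0]]; out.append(c[k]); print(f,s,k and st[k],c[k])
    return out
A=blobs('scene0.png',[(397,268),(434,247),(469,282)]); B=blobs('side0.png',[(312,254),(349,263),(340,287)])
print(ray('scene0.png',A,.111).round(4)); print(ray('side0.png',B,.111).round(4))
print('tub',ray('scene0.png',[(331,154)],.126),ray('side0.png',[(367.5,183)],.126))
E
```

```text
scene0.png (397, 268) [386 260  20  18 295] [395.64067797 268.53559322]
scene0.png (434, 247) [425 240  20  17 267] [434.38576779 247.96254682]
scene0.png (469, 282) [458 273  22  19 330] [468.58484848 282.16666667]
side0.png (312, 254) [303 246  26  20 287] [317.04181185 254.39721254]
side0.png (349, 263) [341 255  16  12 152] [348.74342105 260.48684211]
side0.png (340, 287) [332 280  16  13 174] [339.6954023  286.00574713]
[[0.5505 0.275  0.111 ]
 [0.4513 0.2762 0.111 ]
 [0.4465 0.3697 0.111 ]]
[[0.5314 0.2825 0.111 ]
 [0.4493 0.2806 0.111 ]
 [0.4441 0.3739 0.111 ]]
tub [[ 0.49864379 -0.06680663  0.126     ]] [[ 0.48924469 -0.05914854  0.126     ]]
```

View pics/cropd.png

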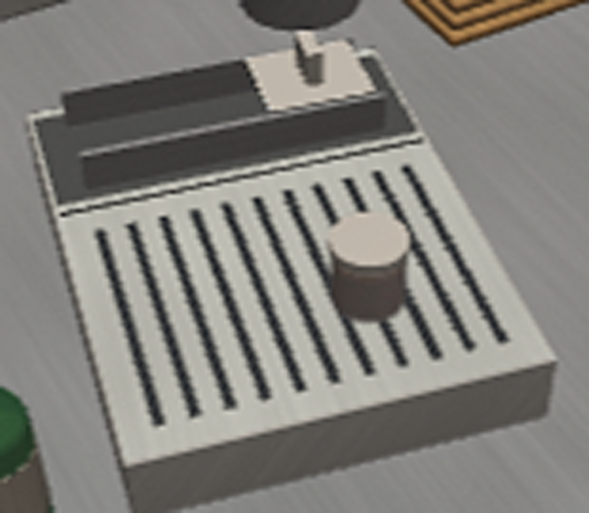

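View pics/cropt.png

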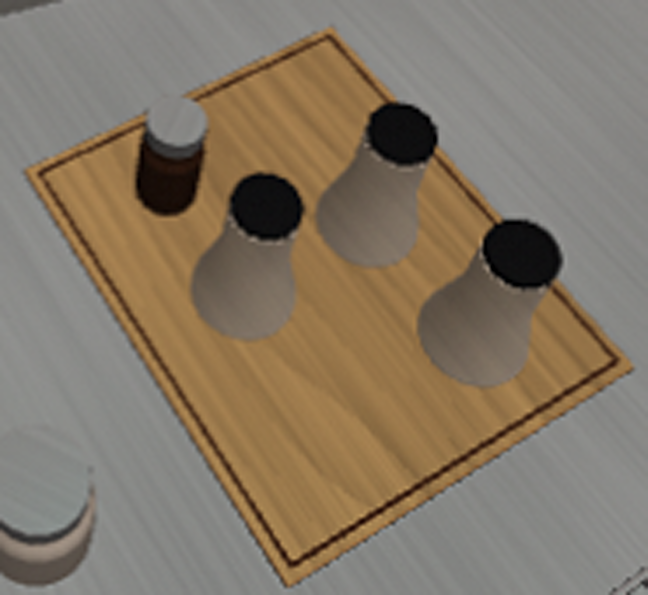

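Dryer crop corners: front-left (127,465), front-right (556,362), back-left (28,118), deck/panel line about (60,213) to (423,140). The tub lid is centred at (370,239) and the cover plate is at the right (home) end. Tray crop corners: (333,28), (633,368), (289,586), (25,172). The mill cap is at (177,120).

```bash
cat >> h.py <<'E'
from scipy.optimize import least_squares
def fit(f,loc,px):
    loc=np.array(loc,float);px=np.array(px,float)
    def W(p):
        c,s=np.cos(p[2]),np.sin(p[2]);return np.c_[p[0]+c*loc[:,0]-s*loc[:,1],p[1]+s*loc[:,0]+c*loc[:,1],loc[:,2]]
    r=least_squares(lambda p:(proj(f,W(p))-px).ravel(),[.5,0,0]); return r.x,abs(r.fun).max()
E
python3 - <<'E'
from h import *
cd=lambda u:[(234.5+.5/3.8+u[0]/3.8+.37),(89.5+.5/3.8+u[1]/3.8+.37)]
ct=lambda u:[320+(u[0]+.5)/3.5-.5,210+(u[1]+.5)/3.5-.5]
f='scene0.png'
print('dryer',fit(f,[(.15,.125,.07),(-.15,.125,.07),(.15,-.26,.07),(.15,-.125,.07),(-.15,-.125,.07)],[cd(x) for x in[(127,465),(556,362),(28,118),(60,213),(423,140)]]))
print('tray',fit(f,[(-.13,-.15,.006),(-.13,.15,.006),(.13,.15,.006),(.13,-.15,.006)],[ct(x) for x in[(333,28),(633,368),(289,586),(25,172)]]))
print('tub',ray(f,[cd((370,239))],.126),'mill',ray(f,[ct((177,120))],.091))
print('glass tops',ray(f,[ct(x) for x in[(267,205),(402,132),(524,252)]],.114))
E
```

```text
dryer (array([ 0.53152905, -0.10791223, -0.20814351]), np.float64(2.2743012020273454))
tray (array([ 0.49913025,  0.28186292, -0.02581588]), np.float64(1.176186003779378))
tub [[ 0.4934901  -0.06867501  0.126     ]] mill [[0.55174479 0.19108048 0.091     ]]
glass tops [[0.55102494 0.27584972 0.114     ]
 [0.45201165 0.27634567 0.114     ]
 [0.44628915 0.370404   0.114     ]]
```

```bash
python3 -m inch '[100,200,30,30,100,258,483,30,67,100,258,483,30,67,100,258,483,30,67,100,258,483,30,67,100,258,483,30,67,100,258,483,30,67,100,258,483,30,67,100,258,483,30,67,100,258,483,30,67,100]' 20
```

```text
t: 0.98
tool_pos: [0.4324, -0.1826, 0.2423]
orientation: [2.21, 2.233, 0.0]
force: [1.2, -0.7, 0.4]
opening: 0.0927
gripper_force: 0.0
```

```bash
python3 -m inch '[62,115,10,0,100,62,115,10,0,100,62,115,10,0,100,62,115,10,0,100,62,115,10,0,100,62,115,10,0,100]'; python3 - <<'E'
from h import *
import time
snap('wrist','w1.png')
d=np.array([.53153,-.10791]); 
def cen(f,th,seed): pass
f='w1.png'
print(robot.read_state()['tool_pos'],robot.read_state()['orientation'])
E
```

```text
t: 1.48
tool_pos: [0.4937, -0.0695, 0.2519]
orientation: [-2.216, -2.227, 0.001]
force: [-1.0, -0.1, -0.6]
opening: 0.0931
gripper_force: 0.0
[ 0.49347109 -0.07026651  0.25185012] [-2.21742457e+00 -2.22482087e+00  1.53094100e-03]
```

View pics/w1.png

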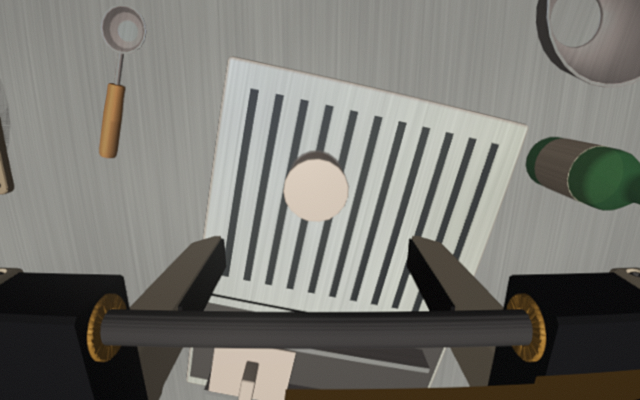

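Wrist view: the deck's far corners are (231,58) and (526,126), the left end of the deck/panel seam is near (211,295), and the tub lid is centred at (316,190). The cover is at the bottom, about (250,375).

```bash
python3 - <<'E'
from h import *
f='w1.png'
print(fit(f,[(-.15,.125,.07),(.15,.125,.07)],[(231,58),(526,126)]))
print(fit(f,[(-.15,.125,.07),(.15,.125,.07),(-.15,-.125,.07)],[(231,58),(526,126),(211,295)]))
g=cv2.imread('pics/'+f).astype(int); m=((g[:,:,2]-g[:,:,0])>15)&(g[:,:,2]>200); m=m.astype(np.uint8)
n,l,st,c=cv2.connectedComponentsWithStats(m); k=l[190,316]; print(st[k],c[k]); print('tub',ray(f,[c[k]],.126))
E
```

```text
(array([ 0.53062317, -0.11146087, -0.20553964]), np.float64(4.901918184562078))
(array([ 0.53693878, -0.11175938, -0.17891639]), np.float64(9.241911933124356))
[ 285  160   62   62 3012] [315.46646746 190.17729084]
tub [[ 0.49192002 -0.06955955  0.126     ]]
```

```bash
python3 -m inch '[-1,1,-100,0,100,-1,1,-167,0,100,-1,1,-167,0,100,-1,1,-167,0,100,-1,1,-167,0,100,-1,1,-167,0,100,-1,1,-167,0,0,-1,1,-167,0,0,-1,1,-167,0,0,-1,1,-167,0,0]' 20; python3 -m inch '[0,0,0,0,0,0,0,0,0,0,0,0,0,0,0,0,0,0,0,0]'
```

```text
t: 2.37
tool_pos: [0.4948, -0.0691, 0.0878]
orientation: [2.215, 2.222, 0.003]
force: [0.3, 0.1, -0.2]
opening: 0.0709
gripper_force: 0.0
t: 2.7
tool_pos: [0.4934, -0.0686, 0.086]
orientation: [2.217, 2.225, 0.001]
force: [-2.2, 0.1, 5.7]
opening: 0.0553
gripper_force: 20.0
```

```bash
python3 -m inch '[0,0,50,0,0,0,0,90,0,0,-15,60,100,0,0,-30,100,100,0,0,-40,140,100,0,0,-50,180,100,0,0,-63,254,100,0,0,-63,254,100,0,0,-63,254,100,0,0,-63,254,100,0,0]'; python3 -m inch '[0,0,-35,0,0,0,0,-70,0,0,0,0,-100,0,0,0,0,-130,0,0,0,0,-150,0,0,0,0,-158,0,0,0,0,-161,0,0,0,0,-161,0,0,0,0,-161,0,0]'
```

```text
t: 3.53
tool_pos: [0.4286, 0.1886, 0.1849]
orientation: [-2.212, -2.229, 0.0]
force: [0.1, 0.0, -1.3]
opening: 0.0556
gripper_force: 20.0
t: 4.28
tool_pos: [0.4313, 0.1855, 0.0257]
orientation: [2.217, 2.224, 0.003]
force: [0.2, 0.4, -1.2]
opening: 0.0558
gripper_force: 20.0
```

```bash
python3 -m inch '[0,0,-2,0,0,0,0,-3,0,0,0,0,-3,0,0,0,0,-3,0,0]'; python3 -m inch '[0,0,0,0,70,0,0,0,0,100,0,0,0,0,100,0,0,0,0,100,0,0,0,0,100,0,0,40,0,100,0,0,80,0,100,0,0,120,0,100,0,0,160,0,100,0,0,200,0,100]'; python3 -m inch '[0,40,30,0,100,0,40,30,0,100,0,40,30,0,100,0,40,30,0,100,0,40,30,0,100]'
python3 - <<'E'
from h import *
snap('wrist','w2.png')
E
```

```text
t: 4.62
tool_pos: [0.4307, 0.1857, 0.022]
orientation: [2.217, 2.225, 0.002]
force: [-0.1, -0.0, 0.7]
opening: 0.0551
gripper_force: 20.0
t: 5.45
tool_pos: [0.4295, 0.1853, 0.2232]
orientation: [2.218, 2.225, 0.0]
force: [0.2, 0.7, -0.1]
opening: 0.0926
gripper_force: 0.0
t: 5.87
tool_pos: [0.429, 0.2245, 0.2488]
orientation: [-2.217, -2.225, 0.006]
force: [-0.4, 0.3, -0.5]
opening: 0.0929
gripper_force: 0.0
```

View pics/w2.png

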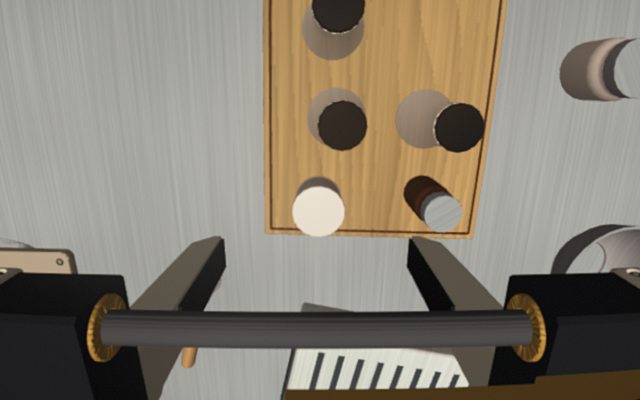

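The tub stands upright on the tray, lid at (318,211), with the tray's bottom edge at y≈235. The glass feet are at (342,125), (458,127) and (338,8), and the mill cap is at (440,212).

```bash
cat >> h.py <<'E'
def feet(f,z=.114,zmill=None):
    g=cv2.imread('pics/'+f).max(2); m=(g<45).astype(np.uint8)
    n,l,st,c=cv2.connectedComponentsWithStats(m)
    for k in range(1,n):
        if 120<st[k][4]<4000 and max(st[k][2:4])<75: print(st[k],c[k].round(1),ray(f,[c[k]],z)[0].round(4))
E
python3 - <<'E'
from h import *
feet('w2.png'); print('tub',ray('w2.png',[(318.5,211.5)],.062)); print('tray corners',ray('w2.png',[(266,233),(471,238)],.006))
E
```

```text
[313   0  51  32 779] [340.    9.9] [0.4451 0.3659 0.114 ]
[ 436  104   48   48 1734] [459.4 127.5] [0.5469 0.2768 0.114 ]
[408 177  34  12 166] [425.3 181.8] [0.5221 0.2299 0.114 ]
tub [[0.42972827 0.18467979 0.062     ]]
tray corners [[0.36563103 0.13749609 0.006     ]
 [0.62006676 0.13181189 0.006     ]]
```

```bash
python3 -m inch '[40,18,0,0,75,80,36,0,0,75,120,52,-20,0,75,120,52,-60,0,75,120,52,-100,0,75,120,52,-140,0,75,120,52,-170,0,75,120,52,-182,0,75,120,52,-182,0,75,120,52,-182,0,75]' 15;  python3 -m inch '[0,0,0,0,0,0,0,0,0,0,0,0,0,0,0,0,0,0,0,0,0,0,0,0,0,0,0,0,0,0,0,0,0,0,0]' 15
```

```text
t: 6.75
tool_pos: [0.5497, 0.2768, 0.0692]
orientation: [-2.218, -2.224, 0.002]
force: [0.9, -0.0, 0.6]
opening: 0.0697
gripper_force: 0.0
t: 7.33
tool_pos: [0.5504, 0.2778, 0.0703]
orientation: [2.217, 2.225, 0.002]
force: [-2.5, 0.2, 5.2]
opening: 0.042
gripper_force: 15.0
```

```bash
python3 -m inch '[0,0,30,0,0,0,0,70,0,0,0,0,110,0,0,0,-20,130,0,0,10,-60,130,0,0,15,-100,130,0,0,20,-140,130,0,0,25,-180,130,0,0,30,-220,130,0,0,35,-260,130,0,0]';  python3 -m inch '[5,-40,0,0,0,10,-80,0,0,0,15,-120,0,0,0,19,-160,0,0,0,19,-194,0,0,0,19,-194,0,0,0,19,-194,0,0,0,19,-194,-20,0,0,19,-194,-40,0,0,19,-194,-52,0,0]'
```

```text
t: 8.17
tool_pos: [0.5847, 0.0156, 0.1991]
orientation: [-2.217, -2.225, 0.0]
force: [0.9, -0.1, -0.6]
opening: 0.0418
gripper_force: 15.0
t: 9.0
tool_pos: [0.6033, -0.1747, 0.1451]
orientation: [-2.215, -2.225, 0.001]
force: [-0.5, 0.5, -1.8]
opening: 0.0417
gripper_force: 15.0
```

```bash
python3 -m inch '[0,0,-3,0,0,0,0,-5,0,0,0,0,-5,0,0]'
```

```text
t: 9.25
tool_pos: [0.6042, -0.1759, 0.1426]
orientation: [2.217, 2.226, 0.0]
force: [-0.3, 0.1, -1.1]
opening: 0.0421
gripper_force: 15.0
```

```bash
python3 -m inch '[0,0,-2,0,0,0,0,-4,0,0,0,0,-5,0,0,0,0,-6,0,0,0,0,-6,0,0]';python3 -m inch '[0,0,-1,0,0,0,0,-1,0,0,0,0,-2,0,0,0,0,-2,0,0]'
```

```text
t: 9.67
tool_pos: [0.604, -0.1766, 0.1363]
orientation: [2.218, 2.225, 0.0]
force: [-0.1, 0.6, -0.5]
opening: 0.0416
gripper_force: 15.0
t: 10.0
tool_pos: [0.6041, -0.1767, 0.1343]
orientation: [2.218, 2.225, 0.0]
force: [0.6, 0.2, -1.4]
opening: 0.042
gripper_force: 15.0
```

```bash
python3 -m inch '[0,0,-1,0,0,0,0,-1,0,0,0,0,-1,0,0]';python3 -m inch '[0,0,-1,0,0,0,0,-1,0,0]'
```

```text
t: 10.25
tool_pos: [0.6041, -0.1768, 0.1343]
orientation: [2.217, 2.225, -0.0]
force: [-3.0, -0.0, 4.6]
opening: 0.0417
gripper_force: 15.0
t: 10.42
tool_pos: [0.6041, -0.1769, 0.1342]
orientation: [2.217, 2.224, -0.0]
force: [-6.1, 1.7, 11.2]
opening: 0.0418
gripper_force: 15.0
```

```bash
python3 -m inch '[0,0,1,0,75,0,0,1,0,75,0,0,1,0,75,0,0,1,0,75,0,0,40,0,75,0,0,80,0,75,-13,40,90,0,75,-26,80,90,0,75,-40,120,90,0,75,-53,160,90,0,75]';  python3 -m inch '[-14,40,0,0,75,-28,80,0,0,75,-41,120,0,0,75,-55,160,0,0,75,-69,200,0,0,75,-83,240,0,0,75,-99,293,0,0,75,-99,293,0,0,75,-99,293,0,0,75]'
python3 - <<'E'
from h import *
snap('scene','s2.png'); snap('wrist','w3.png'); feet('s2.png'); feet('w3.png')
E
```

```text
t: 11.25
tool_pos: [0.5513, -0.0182, 0.2225]
orientation: [2.218, 2.224, 0.001]
force: [0.1, -0.4, -0.7]
opening: 0.0698
gripper_force: 0.0
t: 12.0
tool_pos: [0.4512, 0.2772, 0.2221]
orientation: [-2.212, -2.229, -0.001]
force: [0.9, -0.5, -0.1]
opening: 0.0697
gripper_force: 0.0
[564   0  32  59 176] [578.6  31.5] [-0.7226 -0.2128  0.114 ]
[459  43  13  16 137] [465.1  50.4] [-0.2146 -0.3186  0.114 ]
[ 134   47   70   42 1734] [169.2  67.5] [ 0.7474 -0.7375  0.114 ]
[548  60  24  28 150] [557.   78.4] [-0.3418 -0.0275  0.114 ]
[512  93  21  19 264] [522.1 102.8] [-0.1269  0.0109  0.114 ]
[265 122  17  12 157] [272.6 127.5] [ 0.5772 -0.2551  0.114 ]
[425 240  20  17 266] [434.4 247.9] [0.4532 0.2773 0.114 ]
[359 248  19  23 276] [367.1 260.8] [0.5908 0.2333 0.114 ]
[458 273  22  19 329] [468.6 282.2] [0.4484 0.3705 0.114 ]
[ 601  297   39   70 1444] [626.  330.7] [0.2751 0.5814 0.114 ]
[388 226  42  26 325] [407.9 234.3] [0.5268 0.2429 0.114 ]
```

View pics/s2.png

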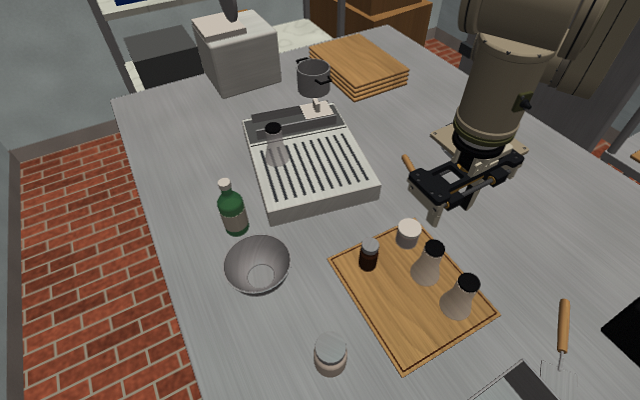

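The first glass stands on the deck with its foot at (273,127). The other two are unmoved at (434,248) and (469,282), and the tub is on the tray at (410,230).

```bash
python3 -m inch '[1,0,-40,0,75,1,0,-80,0,75,1,0,-120,0,75,1,0,-145,0,75,1,0,-152,0,75,1,0,-152,0,75,1,0,-152,0,0,1,0,-152,0,0,1,0,-152,0,0,1,0,-152,0,0]' 15;  python3 -m inch '[0,0,0,0,0,0,0,0,0,0,0,0,0,0,0,0,0,0,0,0]' 15;python3 - <<'E'
from h import *
print(ray('s2.png',[(272.6,127.5)],.175))
E
```

```text
t: 12.93
tool_pos: [0.4553, 0.2742, 0.0724]
orientation: [2.217, 2.224, 0.005]
force: [-1.6, 0.2, 0.2]
opening: 0.0474
gripper_force: 0.6
t: 13.27
tool_pos: [0.4548, 0.274, 0.0716]
orientation: [2.217, 2.225, 0.003]
force: [-0.5, -1.1, 5.8]
opening: 0.0419
gripper_force: 15.0
[[ 0.60405764 -0.17992828  0.175     ]]
```

```bash
python3 -m inch '[0,0,30,0,0,0,0,70,0,0,0,0,110,0,0,0,-20,130,0,0,0,-60,130,0,0,0,-100,130,0,0,0,-140,130,0,0,0,-180,130,0,0,-5,-220,130,0,0,-8,-260,130,0,0]';  python3 -m inch '[-4,-40,0,0,0,-9,-80,0,0,0,-9,-120,0,0,0,-9,-155,0,0,0,-9,-155,0,0,0,-9,-155,-20,0,0,-9,-155,-40,0,0,-9,-155,-54,0,0,-9,-155,-58,0,0,-9,-155,-58,0,0]'; python3 -m inch '[0,0,-2,0,0,0,0,-3,0,0,0,0,-3,0,0,0,0,-3,0,0]'
```

```text
t: 14.1
tool_pos: [0.4453, 0.0119, 0.2004]
orientation: [2.217, 2.226, 0.0]
force: [0.8, -0.4, -0.7]
opening: 0.0419
gripper_force: 15.0
t: 14.93
tool_pos: [0.4359, -0.1408, 0.1409]
orientation: [-2.216, -2.224, 0.002]
force: [-0.1, -0.1, -0.4]
opening: 0.0417
gripper_force: 15.0
t: 15.27
tool_pos: [0.4375, -0.1416, 0.1401]
orientation: [2.217, 2.224, 0.001]
force: [-0.4, -0.2, -0.7]
opening: 0.0416
gripper_force: 15.0
```

```bash
python3 -m inch '[0,0,-1,0,0,0,0,-2,0,0,0,0,-3,0,0,0,0,-3,0,0]';  python3 -m inch '[0,0,-1,0,0,0,0,-1,0,0]';python3 -m inch '[0,0,-1,0,0,0,0,-1,0,0]'
```

```text
t: 15.6
tool_pos: [0.4368, -0.1414, 0.136]
orientation: [-2.217, -2.225, 0.0]
force: [0.4, 0.0, -0.8]
opening: 0.0416
gripper_force: 15.0
t: 15.77
tool_pos: [0.437, -0.1416, 0.1356]
orientation: [2.218, 2.225, -0.0]
force: [-1.0, -0.6, 2.1]
opening: 0.0415
gripper_force: 15.0
t: 15.93
tool_pos: [0.4371, -0.1416, 0.1356]
orientation: [2.217, 2.225, -0.0]
force: [-5.5, 1.1, 10.6]
opening: 0.0418
gripper_force: 15.0
```

```bash
python3 -m inch '[0,0,1,0,75,0,0,1,0,75,0,0,1,0,75,0,0,1,0,75,0,0,40,0,75,0,0,80,0,75,0,40,90,0,75,0,80,90,0,75,0,120,90,0,75,0,160,90,0,75]';  python3 -m inch '[4,40,0,0,75,7,80,0,0,75,10,120,0,0,75,10,160,0,0,75,10,200,0,0,75,10,240,0,0,75,10,280,0,0,75,10,320,0,0,75,10,350,0,0,75,10,350,0,0,75]'
python3 - <<'E'
from h import *
snap('scene','s3.png'); snap('wrist','w3.png'); feet('s3.png'); feet('w3.png')
E
```

```text
t: 16.77
tool_pos: [0.4369, 0.0199, 0.2247]
orientation: [2.219, 2.223, 0.001]
force: [0.5, -0.8, 0.2]
opening: 0.07
gripper_force: 0.0
t: 17.6
tool_pos: [0.4456, 0.3735, 0.2232]
orientation: [-2.212, -2.228, 0.0]
force: [1.0, 1.2, -0.9]
opening: 0.0698
gripper_force: 0.0
[533   0  25  55 419] [544.5  24.3] [-0.6586 -0.323   0.114 ]
[539   0  37  72 198] [557.2  40.1] [-0.5819 -0.2061  0.114 ]
[459  43  20  21 210] [468.3  51.9] [-0.2167 -0.3048  0.114 ]
[ 134   47   70   42 1733] [169.3  67.5] [ 0.7474 -0.7375  0.114 ]
[329 111  16  11 136] [336.9 116. ] [ 0.3938 -0.2108  0.114 ]
[265 122  17  12 157] [272.6 127.5] [ 0.5772 -0.2551  0.114 ]
[589 134  27  21 271] [602.8 145.1] [-0.1579  0.2537  0.114 ]
[ 504  153   71   59 1336] [528.5 187.6] [0.1441 0.259  0.114 ]
[359 248  19  23 274] [367.1 260.7] [0.5908 0.2332 0.114 ]
[458 273  22  19 329] [468.6 282.2] [0.4484 0.3705 0.114 ]
[ 601  297   39   70 1443] [626.  330.7] [0.2751 0.5814 0.114 ]
[293 182  47  36 128] [321.5 207.5] [0.449 0.361 0.114]
```

```bash
python3 -m inch '[1,-1,-40,0,75,1,-1,-80,0,75,1,-1,-120,0,75,1,-1,-145,0,75,1,-1,-153,0,75,1,-1,-153,0,75,1,-1,-153,0,0,1,-1,-153,0,0,1,-1,-153,0,0,1,-1,-153,0,0]' 15;  python3 -m inch '[0,0,0,0,0,0,0,0,0,0,0,0,0,0,0,0,0,0,0,0]' 15
```

```text
t: 18.53
tool_pos: [0.4493, 0.3684, 0.0736]
orientation: [2.217, 2.225, 0.006]
force: [-0.9, -0.8, 1.0]
opening: 0.0478
gripper_force: 0.5
t: 18.87
tool_pos: [0.4485, 0.3682, 0.0726]
orientation: [2.217, 2.225, 0.003]
force: [-2.0, 0.5, 5.8]
opening: 0.0418
gripper_force: 15.0
```

```bash
python3 -m inch '[0,0,30,0,0,0,0,70,0,0,0,0,110,0,0,0,-20,130,0,0,5,-60,130,0,0,15,-100,130,0,0,25,-140,130,0,0,35,-180,130,0,0,45,-220,130,0,0,55,-255,130,0,0]';  python3 -m inch '[10,-38,0,0,0,20,-76,0,0,0,30,-114,0,0,0,40,-152,0,0,0,40,-164,0,0,0,40,-164,-20,0,0,40,-164,-40,0,0,40,-164,-55,0,0,40,-164,-61,0,0,40,-164,-61,0,0]'; python3 -m inch '[0,0,-1,0,0,0,0,-1,0,0,0,0,-1,0,0]'
```

```text
t: 19.7
tool_pos: [0.503, 0.1102, 0.2015]
orientation: [2.217, 2.225, 0.0]
force: [1.4, -0.0, -0.5]
opening: 0.0418
gripper_force: 15.0
t: 20.53
tool_pos: [0.5415, -0.0509, 0.1383]
orientation: [-2.215, -2.223, 0.003]
force: [0.0, 0.2, -0.9]
opening: 0.0417
gripper_force: 15.0
t: 20.78
tool_pos: [0.5438, -0.0514, 0.1407]
orientation: [2.216, 2.224, 0.002]
force: [0.7, -0.2, -0.5]
opening: 0.0417
gripper_force: 15.0
```

```bash
python3 -m inch '[0,0,-1,0,0,0,0,-2,0,0,0,0,-2,0,0,0,0,-2,0,0]';  python3 -m inch '[0,0,-1,0,0,0,0,-1,0,0]';python3 -m inch '[0,0,-1,0,0,0,0,-1,0,0]'
```

```text
t: 21.12
tool_pos: [0.543, -0.0514, 0.1374]
orientation: [2.218, 2.225, 0.0]
force: [-1.0, -0.1, -0.1]
opening: 0.0417
gripper_force: 15.0
t: 21.28
tool_pos: [0.543, -0.0515, 0.1366]
orientation: [2.218, 2.225, 0.0]
force: [-1.9, -0.3, 2.7]
opening: 0.0415
gripper_force: 15.0
t: 21.45
tool_pos: [0.543, -0.0516, 0.1365]
orientation: [2.217, 2.225, 0.0]
force: [-5.8, -0.3, 9.7]
opening: 0.0416
gripper_force: 15.0
```

```bash
python3 -m inch '[0,0,1,0,75,0,0,1,0,75,0,0,1,0,75,0,0,1,0,75,0,0,40,0,75,0,0,80,0,75,0,0,115,0,75,-20,-30,115,0,75,-20,-30,115,0,75]'
python3 - <<'E'
from h import *
print(ray('s3.png',[(313,70),(278,70),(232,92)],[.1,.1,0]))
E
python3 -m inch '[-10,-40,0,0,60,-20,-80,0,0,60,-30,-120,0,0,60,-50,-160,0,0,60,-80,-200,0,0,60,-80,-240,0,0,60,-80,-240,0,0,60,-80,-240,0,0,60]'
python3 - <<'E'
from h import *
snap('scene','s4.png'); snap('wrist','w4.png')
E
```

```text
t: 22.2
tool_pos: [0.5231, -0.0847, 0.2538]
orientation: [2.214, 2.22, 0.001]
force: [-0.7, -0.5, -1.0]
opening: 0.0698
gripper_force: 0.0
[[ 0.31862286 -0.4945155   0.1       ]
 [ 0.42294541 -0.55540576  0.1       ]
 [ 0.56983712 -0.66526623  0.        ]]
t: 22.87
tool_pos: [0.4418, -0.3237, 0.2494]
orientation: [-2.222, -2.22, 0.001]
force: [0.3, 0.3, 0.2]
opening: 0.056
gripper_force: 0.0
```

View pics/w4.png

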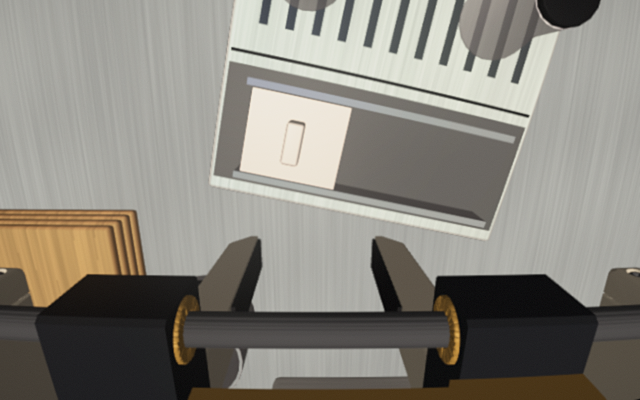

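View pics/s4.png

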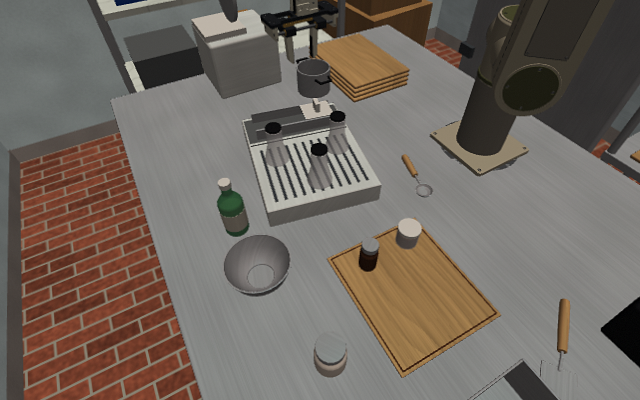

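All three glasses stand apart on the deck, with feet at (273,128), (338,117) and (319,149) in the scene. In the wrist view the panel corners are (211,184) and (488,239), the fin top is at about (294,142), and the cover plate corners are (253,87), (352,110), (334,190) and (241,170).

```bash
python3 - <<'E'
from h import *
f='w4.png'
print(fit(f,[(-.15,-.26,.07),(.15,-.26,.07)],[(211,184),(488,239)]))
print('fin',ray(f,[(294,142)],.134),'plate',ray(f,[(253,87),(352,110),(334,190),(241,170)],.104))
p,_=fit(f,[(-.15,-.26,.07),(.15,-.26,.07)],[(211,184),(488,239)])
d=ray('s4.png',[(272.6,127.5),(337,116),(319,148.5)],.175)
a=cv2.imread('pics/w4.png')[100:190,230:360];cv2.imwrite('pics/w4c.png',cv2.resize(a,None,fx=6,fy=6,interpolation=cv2.INTER_CUBIC))
for nm,w in(('glasses',d),('fin',ray(f,[(294,142)],.134)),('plate',ray(f,[(253,87),(352,110),(334,190),(241,170)],.104))):
    c,s=np.cos(p[2]),np.sin(p[2]);q=w[:,:2]-p[:2];print(nm,(q@np.array([[c,-s],[s,c]])).round(4),w[:,:2].round(4).tolist())
print(robot.read_state()['tool_pos'])
E
```

```text
(array([ 0.53268275, -0.10558124, -0.20486033]), np.float64(3.3120841986890923))
fin [[ 0.42382987 -0.27993277  0.134     ]] plate [[ 0.38817693 -0.23765128  0.104     ]
 [ 0.47154644 -0.25655244  0.104     ]
 [ 0.4572717  -0.32691866  0.104     ]
 [ 0.3743787  -0.30864645  0.104     ]]
glasses [[ 0.085  -0.0583]
 [-0.0856 -0.0526]
 [-0.0023  0.0553]] [[0.6041, -0.1799], [0.4381, -0.1397], [0.5416, -0.051]]
fin [[-0.0711 -0.1928]] [[0.4238, -0.2799]]
plate [[-0.1146 -0.1587]
 [-0.0291 -0.1603]
 [-0.0288 -0.2321]
 [-0.1137 -0.231 ]] [[0.3882, -0.2377], [0.4715, -0.2566], [0.4573, -0.3269], [0.3744, -0.3086]]
[ 0.44302398 -0.32087949  0.2496702 ]
```

View pics/w4c.png

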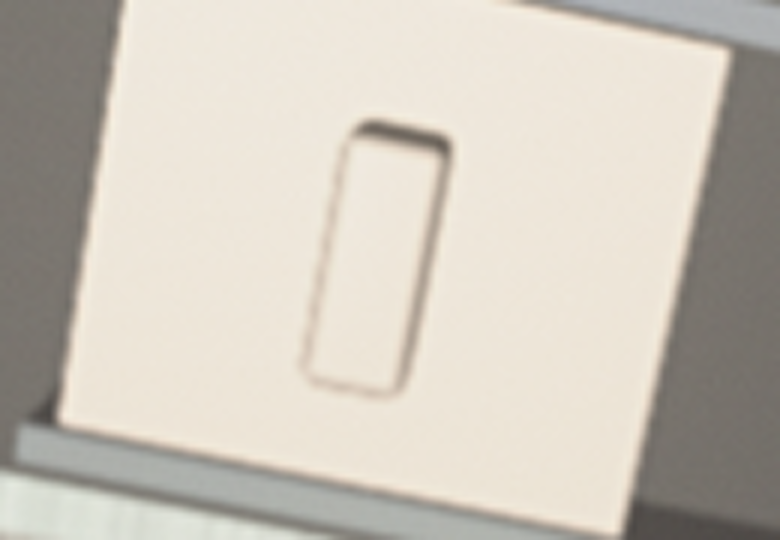

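The cover's fin top is centred at about (292.5,143.7) in the full image, so the cover is roughly 2 mm open.

```bash
python3 -m inch '[-20,40,0,-6,60,-20,40,-20,-12,60,-20,40,-60,-12,60,-20,40,-100,-12,60,-20,40,-130,-12,60,-20,40,-139,-12,60,-20,40,-139,-12,60,-20,40,-139,-12,60]' 10; python3 -m inch '[0,0,0,0,0,0,0,0,0,0,0,0,0,0,0,0,0,0,0,0,0,0,0,0,0,0,0,0,0,0,0,0,0,0,0,0,0,0,0,0]' 10
```

```text
t: 23.63
tool_pos: [0.4238, -0.2808, 0.1124]
orientation: [2.436, 1.983, 0.0]
force: [0.1, 0.4, 1.5]
opening: 0.0557
gripper_force: 0.0
t: 24.3
tool_pos: [0.423, -0.2816, 0.1114]
orientation: [2.438, 1.981, 0.0]
force: [-0.1, 0.6, 1.3]
opening: 0.0141
gripper_force: 10.0
```

```bash
python3 -m inch '[15,-3,0,0,0,31,-6,0,0,0,47,-10,0,0,0,63,-13,0,0,0,78,-16,0,0,0,88,-18,0,0,0,94,-19,0,0,0,96,-20,0,0,0,96,-20,0,0,0,96,-20,0,0,0]'
```

```text
t: 25.13
tool_pos: [0.5178, -0.3014, 0.1113]
orientation: [-2.437, -1.98, 0.002]
force: [-6.2, 0.4, 5.4]
opening: 0.0139
gripper_force: 10.0
```

```bash
python3 -m inch '[0,0,0,0,40,0,0,0,0,40,0,0,0,0,40,0,0,0,0,40,0,0,30,0,40,0,0,55,0,0,0,0,55,0,0,-40,8,55,0,0,-80,17,55,0,0,-97,21,55,0,0]' ; python3 -m inch '[0,0,-30,0,0,0,0,-50,0,0,0,0,-60,0,0,0,0,-66,0,0,0,0,-68,0,0,0,0,-68,0,0]'
```

```text
t: 25.97
tool_pos: [0.4183, -0.2789, 0.1642]
orientation: [-2.435, -1.979, 0.002]
force: [-0.1, -0.4, 0.3]
opening: 0.0084
gripper_force: 0.0
t: 26.47
tool_pos: [0.4222, -0.2805, 0.0984]
orientation: [-2.438, -1.981, -0.0]
force: [-0.4, 0.1, -0.9]
opening: 0.0004
gripper_force: 0.0
```

```bash
python3 -m inch '[0,0,-4,0,0,0,0,-7,0,0,0,0,-10,0,0,0,0,-10,0,0,0,0,-10,0,0]';python3 -m inch '[0,0,-1,0,0,0,0,-2,0,0,0,0,-3,0,0,0,0,-3,0,0,0,0,-3,0,0]'
```

```text
t: 26.88
tool_pos: [0.4227, -0.281, 0.089]
orientation: [2.437, 1.98, 0.001]
force: [2.1, -0.4, 3.5]
opening: 0.0006
gripper_force: 1.6
t: 27.3
tool_pos: [0.4226, -0.2809, 0.0862]
orientation: [2.437, 1.98, 0.001]
force: [2.1, -0.2, 7.4]
opening: 0.0006
gripper_force: 3.9
```

```bash
python3 -m inch '[0,0,-1,0,0,0,0,-2,0,0,0,0,-2,0,0]'; python3 -m inch '[0,0,20,0,0,0,0,60,0,0,0,0,77,0,0,40,-8,77,0,40,80,-17,77,0,60,95,-20,77,0,60,95,-20,77,0,60,95,-20,77,0,60]'
python3 - <<'E'
from h import *
snap('wrist','w5.png'); snap('scene','s5.png'); feet('s5.png',.175)
E
```

```text
t: 27.55
tool_pos: [0.4228, -0.281, 0.0859]
orientation: [2.436, 1.98, 0.001]
force: [-4.8, 4.2, 22.2]
opening: 0.0006
gripper_force: 11.3
t: 28.22
tool_pos: [0.5164, -0.2998, 0.1587]
orientation: [-2.435, -1.98, 0.002]
force: [-0.7, 0.8, 0.1]
opening: 0.0292
gripper_force: 0.0
[260  25  34  21 339] [276.8  36.9] [ 0.3829 -0.6346  0.175 ]
[459  43  16  16 166] [466.3  50.8] [-0.113  -0.2332  0.175 ]
[ 134   47   70   42 1742] [169.3  67.4] [ 0.7576 -0.6159  0.175 ]
[ 513   68   57   44 1832] [541.1  89.3] [-0.1349  0.0418  0.175 ]
[329 111  16  11 139] [336.9 116. ] [ 0.4383 -0.1399  0.175 ]
[265 122  17  12 154] [272.5 127.6] [ 0.6044 -0.1795  0.175 ]
[311 143  16  13 173] [318.6 149. ] [ 0.5433 -0.05    0.175 ]
[359 248  19  23 278] [367.1 260.7] [0.6163 0.2616 0.175 ]
[ 601  297   39   70 1444] [626.  330.7] [0.331  0.5763 0.175 ]
```

View pics/w5.png

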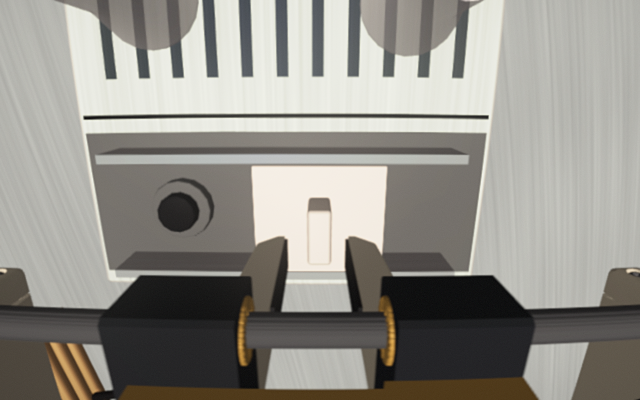

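The button is bare at (180,211), the cover is at the open end, and the fin at (319,235) lies between the fingers. The glasses have not moved.

```bash
python3 -m inch '[0,0,-20,0,60,0,0,-40,0,60,0,0,-49,0,60,0,0,-49,0,60,0,0,-49,0,60,0,0,-49,0,0,0,0,-49,0,0,0,0,-49,0,0,0,0,-49,0,0,0,0,-49,0,0]' 10; python3 -m inch '[0,0,0,0,0,0,0,0,0,0,0,0,0,0,0,0,0,0,0,0]'
```

```text
t: 29.15
tool_pos: [0.5172, -0.3006, 0.1119]
orientation: [2.437, 1.981, 0.0]
force: [-0.8, 0.3, -0.6]
opening: 0.0267
gripper_force: 0.0
t: 29.48
tool_pos: [0.5171, -0.3005, 0.1114]
orientation: [2.438, 1.981, 0.0]
force: [-0.2, -0.6, 1.0]
opening: 0.0138
gripper_force: 10.0
```

```bash
python3 -m inch '[-15,3,0,0,0,-31,6,0,0,0,-47,10,0,0,0,-63,13,0,0,0,-78,16,0,0,0,-88,18,0,0,0,-94,19,0,0,0,-97,20,0,0,0,-99,20,0,0,0,-99,20,0,0,0]'
```

```text
t: 30.32
tool_pos: [0.4199, -0.2803, 0.1114]
orientation: [2.436, 1.98, 0.005]
force: [11.1, 2.2, -4.8]
opening: 0.0139
gripper_force: 10.0
```

```bash
python3 -m inch '[0,0,0,0,50,0,0,0,0,50,0,0,0,0,50,0,0,0,0,50,0,0,40,0,50,0,0,80,0,50,0,0,120,0,50,0,0,140,0,50,0,-40,140,0,50,0,-40,140,0,50]'
python3 - <<'E'
from h import *
snap('wrist','w6.png'); snap('scene','s6.png'); feet('s6.png',.175)
a=cv2.imread('pics/s6.png')[90:290,220:520]; b=cv2.imread('pics/w6.png')[:300,:600]
cv2.imwrite('pics/c6.png',np.vstack([cv2.resize(a,(450,300),interpolation=cv2.INTER_CUBIC),cv2.resize(b,(450,225))]))
E
```

```text
t: 31.15
tool_pos: [0.4183, -0.3251, 0.2533]
orientation: [2.435, 1.976, -0.002]
force: [-0.2, -0.1, -0.4]
opening: 0.0462
gripper_force: 0.0
[524   0  65  62 239] [550.7  39.7] [-0.4262 -0.1485  0.175 ]
[459  43  16  16 170] [466.3  50.7] [-0.1132 -0.2336  0.175 ]
[ 134   47   70   42 1744] [169.3  67.4] [ 0.7577 -0.6159  0.175 ]
[ 499   66   57   45 1927] [527.3  88.1] [-0.1053  0.0179  0.175 ]
[329 111  16  11 136] [337.  116.1] [ 0.4382 -0.1395  0.175 ]
[265 122  17  12 158] [272.6 127.5] [ 0.6041 -0.1798  0.175 ]
[311 143  16  13 173] [318.6 149. ] [ 0.5433 -0.05    0.175 ]
[359 248  19  23 278] [367.1 260.7] [0.6163 0.2616 0.175 ]
[ 601  297   39   70 1444] [626.  330.7] [0.331  0.5763 0.175 ]
```

View pics/c6.png

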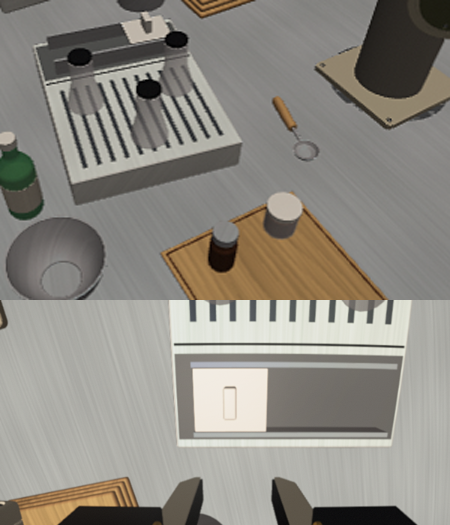

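The cover is home (wrist view, plate at the left end). The three glasses stand apart on the deck, the tub is on the tray, and the bystanders have not moved.

```bash
python3 -c "
from plant import job
print(job.close_job())"
```

```text
the job is handed in; nothing more can be done
None
```

I put the tub back on the tray, stood all three glasses apart on the deck, opened the cover, pressed the start button fully down, slid the cover home and handed the job in; no verdict came back.

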